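Release the large apricots from their lane into the tray

TASK

Let the large apricots out into the white tray: press down the paddle of the gate lever on the lane that holds the four large ones, keep it down until all four have rolled out into the tray, then let the paddle come back up so that the gate shuts again. Keep the small apricots shut in behind their own gate. Work the gate by its paddle only: touch no fruit and no gate plate, and leave the tray and the other things on the bench where they are.

Things in the scene. Friction and masses are not known exactly. Their poses are not given: they have to be found in the camera images.
- feeder_large: Lane feeder with the four large apricots (else the twin of the other; they may stand either way round), fixed to the bench: metal channel, inner width 52 mm, walls 36 mm, sloping 15 degrees down along its +x, away from the robot, to overhang the tray. Origin on the bench under the lever's pivot, on the lane's centre line. Lane from x = -85 to +190 mm, top edge at most 190 mm up.
- paddle_large (a point): Top centre of this feeder's press paddle: a pad 50 x 44 mm, black rubber on top, on the lever's robot end, at feeder x = -165, y = -50 mm (right of the lane), 190 mm above the bench at rest (its robot side 14 degrees high); down on its stop 106 mm up, having come down nearly straight. It moves with the lever. Free from above: the lane's end, up to 190 mm high, starts 80 mm ahead of it, and only the lever lies between.
- rocker_large (a joint): Angle of this feeder's rocking lever, rad: 0 = paddle up, gate shut; 0.5 = paddle fully down on its stop, gate fully raised. It pivots 150 mm above the bench at feeder x = 0, about the lane's y. Large fruit pass freely from 0.4 on. A spring brings it back to 0 when let go; the paddle takes about 3 to 5 N.
- pivot_large (a point): Pivot of this feeder's lever, 150 mm above the bench, at feeder x = 0, y = -50 mm, outside the lane's right wall. The lever runs from here 165 mm back to the paddle and forward to the gate plate: 48 mm wide and 52 mm high, standing across the lane and leaning back 28 degrees over the fruit, its lower edge at feeder x = 125 mm, 98 mm above the bench when shut; it rises with the lever.
- large0: Large apricot, an orange ball 44 mm across, lying in feeder_large's lane behind the gate; number 0 counted from the gate. Origin at its centre.
- large1: Large apricot, an orange ball 44 mm across, lying in feeder_large's lane behind the gate; number 1 counted from the gate. Origin at its centre.
- large2: Large apricot, an orange ball 44 mm across, lying in feeder_large's lane behind the gate; number 2 counted from the gate. Origin at its centre.
- large3: Large apricot, an orange ball 44 mm across, lying in feeder_large's lane behind the gate; number 3 counted from the gate. Origin at its centre.
- feeder_small: Lane feeder with the four small apricots (else the twin of the other; they may stand either way round), fixed to the bench: metal channel, inner width 52 mm, walls 36 mm, sloping 15 degrees down along its +x, away from the robot, to overhang the tray. Origin on the bench under the lever's pivot, on the lane's centre line. Lane from x = -85 to +190 mm, top edge at most 190 mm up.
- paddle_small (a point): Top centre of this feeder's press paddle: a pad 50 x 44 mm, black rubber on top, on the lever's robot end, at feeder x = -165, y = -50 mm (right of the lane), 190 mm above the bench at rest (its robot side 14 degrees high); down on its stop 106 mm up, having come down nearly straight. It moves with the lever. Free from above: the lane's end, up to 190 mm high, starts 80 mm ahead of it, and only the lever lies between.
- rocker_small (a joint): Angle of this feeder's rocking lever, rad: 0 = paddle up, gate shut; 0.5 = paddle fully down on its stop, gate fully raised. It pivots 150 mm above the bench at feeder x = 0, about the lane's y. Large fruit pass freely from 0.4 on. A spring brings it back to 0 when let go; the paddle takes about 3 to 5 N.
- pivot_small (a point): Pivot of this feeder's lever, 150 mm above the bench, at feeder x = 0, y = -50 mm, outside the lane's right wall. The lever runs from here 165 mm back to the paddle and forward to the gate plate: 48 mm wide and 52 mm high, standing across the lane and leaning back 28 degrees over the fruit, its lower edge at feeder x = 125 mm, 98 mm above the bench when shut; it rises with the lever.
- small0: Small apricot, an orange ball 32 mm across, lying in feeder_small's lane behind the gate; number 0 counted from the gate. Origin at its centre.
- small1: Small apricot, an orange ball 32 mm across, lying in feeder_small's lane behind the gate; number 1 counted from the gate. Origin at its centre.
- small2: Small apricot, an orange ball 32 mm across, lying in feeder_small's lane behind the gate; number 2 counted from the gate. Origin at its centre.
- small3: Small apricot, an orange ball 32 mm across, lying in feeder_small's lane behind the gate; number 3 counted from the gate. Origin at its centre.
- tray_edge (a point): Middle of the rim of the near (robot-side) wall of the white plastic lattice tray. The tray is 400 mm deep (its +x, away from the robot), 600 mm wide (y) and 65 mm high, walls and floor 5 to 6 mm thick, loose on the bench at the far side, under the lower ends of both lanes: the point is 65 mm above the bench, the inside lies from 3 to 390 mm beyond it and 294 mm to either side.
- sizing_ring: Loose steel sizing ring, 60 mm across with a flat handle 65 mm long, 6 mm thick, lying between the feeders. Origin on the bench near its middle.
- beaker: Loose steel beaker, 68 mm across, 75 mm high, standing between the two paddles. Origin at the centre of its underside.
- punnet: Loose brown cardboard punnet 105 x 145 x 48 mm. Origin at the centre of its underside.
- label_roll: Loose roll of paper labels, 90 mm across, 50 mm high. Origin at the centre of its underside.
- sanitiser: Loose white bottle, 68 mm across, 190 mm high. Origin at the centre of its underside.

How it is judged:
By the outcome, as a careful person would: the job done as asked, in the order asked, and still so for the second after the job is handed in, with the robot touching nothing.
It also fails if it takes over 32 s, if anything falls off the work surface, if the arm or the gripper's body presses on something with over 40 N, if the wrist force passes 120 N, or if a joint passes its speed limit or range.

ROBOT

A 6-joint arm with a two-finger parallel gripper is mounted at the origin on the work surface. World frame = base frame: x ahead of the robot, y to its left, z up, the work surface at z = 0. Lengths are in m, angles in rad, forces in N, time in s.
With the tool pointing down it reaches from about 0.325 to 0.75 m from the base axis. Payload 7.6 kg.
Tool frame: the origin (TCP) lies midway between the tips of the shut fingers; the grasp point (between the pads) lies 19 mm behind it; y points along the fingers, x is the direction in which the jaws open and shut, and the axes are right-handed (so a half turn about y gives the same grasp; the last joint's range is limited). The gripper opens to 85 mm and grips with 20 to 120 N. Pads are 22 mm wide; open, the fingers measure 114 mm over their backs; the gripper's body (76 mm by 85 mm) begins 54 mm behind the grasp point. The pads swing forward as they close: fully open they stand 13 mm farther back than shut.
Start: joints at [1.182, 0.052, 1.401, -0, 1.689, -0.07], TCP at [0.165, 0.499, 0.231] pointing down, gripper open.
Joint ranges: [-2.9, 2.9], [-0.91, 2.17], [0.12, 2.37], [-1.06, 4.2], [0.26, 2.73], [-2.93, 2.93]. Speed limits (rad/s): [2.57, 2.57, 3.01, 3.14, 3.14, 3.14].

INTERFACE

Orientations are given as a unit quaternion [w, x, y, z].
In Python, from station import env gives the robot as it stands.
- The arm moves only by the shell command python3 -m crank 'ROWS' [FORCE]. ROWS is text: rows parted by semicolons, each of 7 numbers parted by spaces: the shift along the tool's x, y, z in units of 30 cm (1.0 is 30 cm), then the turn, a rotation vector about the tool's x, y, z in units of 360 degrees (1.0 is 360 degrees), then the opening, from -1 (shut) to 1 (fully open). In form: tx ty tz wx wy wz hand; .... A call has 1 to 20 rows; each row is the pose to reach, as a shift and turn from the pose commanded when the call began, along the tool's axes at that moment, turning the shorter way round; what a row does not reach only later rows make up. A row lasts 1/12 s, in which the tool goes at most 41.7 mm and 7.16 degrees, less where a joint would pass 70% of its speed; a pose out of reach is approached as far as the arm can. A call with a number of a shift or a turn outside -1 to 1 is refused whole. A call with a gripper value outside its range is refused whole. The fingers move at their own pace and stop on an object; FORCE is the grip in N (left out, the last holds). Time passes only in rows, so rows that repeat a pose let the fingers close. It gives the time, the measured TCP pose, the force and the opening at its end, in the units of the state.
- env.observe(): the state, without advancing time (a new reading comes with each control period).
- env.capture(name): name is "side" or "top" or "wrist"; returns (picture, depth): 480x640x3 uint8, red, green, blue; 480x640 float32, m along the optical axis (not along the pixel's ray), 0 where there is no reading.
- env.calibration(name): a dict with "fov_y" (degrees; the focal length in pixels is half the picture's height over the tangent of half this angle, whatever the lens; pixels are square), "cx", "cy" (the principal point, pixels), "k1" (the pictures are not rectified: a ray, as slopes to the right and down, at radius r is drawn at 1 + k1 r^2 times it, then the intrinsics apply), "R" (3x3) and "t" (3): a world point X has camera coordinates R X + t. Camera axes: x right, y down, z forward; pixel columns grow to the right and rows downward; lengths in m; the calibration is good to about 2 mm. A picture is of the moment at which its call begins: read the wrist's pose just before it. calibration takes no time and is no camera call; for the wrist camera it gives the pose at the moment of the call.
- env.sign_off(): hands the job in, once; it reports no verdict.
Trained networks look in the newest picture that a camera, given by its name, has taken for a name from the list of things; names that differ only in an ending like _2 or _b are one class to them, and where a whole thing is asked for, a point or a joint stands for the part that bears it (a point fixed in the world has none). Each returns a list of dicts, best first, with "confidence" (0 to 1); they miss things now and then, are a little off and sometimes report something else, mostly with a low value. They report only what shows in the picture. A call takes as long as a camera call.
- env.boxes_of(camera, label): "at" ([column, row] in pixels, amid what is visible of it).
The state is a dict: "clock": time; "joint_positions": joint angles; "joint_velocities": joint speeds; "tau": joint torques, N m; "eef_pos": TCP position; "tool_rot": TCP orientation; "force": force on the tool from outside, world axes, zero at the start; "wrist_torque": the same for the moment, N m; "opening": opening from 0.0 (shut) to 1.0 (fully open).
Only numpy, scipy, OpenCV 4.12 (cv2) and the standard library are available. Lean on these libraries where they do the work, as an engineer would, in place of code of your own. Each camera call takes 0.05 s, during which the arm holds its last target. There are 200 camera calls.

## Working session

There is one attempt and no reset: what is moved stays moved. The work goes in short steps, Python scripts to look and compute and a shell command to move; the robot and the scene stay as the last step left them, time stands still between calls to the robot, and variables do not carry over. Pictures are saved under pics/ and viewed, about 8 in all and at most 12, crops included, and the job is handed in when it is done.

```bash
mkdir -p pics; ls
cat > h.py <<'E'
import numpy as np, cv2
from station import env
from scipy.spatial.transform import Rotation as Ro
def ray(c,px):
    K=env.calibration(c); f=240/np.tan(np.radians(K["fov_y"])/2)
    d=np.array([(px[0]-K["cx"])/f,(px[1]-K["cy"])/f]); u=d.copy()
    for _ in range(20): u=d/(1+K["k1"]*(u@u))
    return np.array([*u,1.]),np.array(K["R"]),np.array(K["t"])
def world(c,px,depth):
    v,R,t=ray(c,px); w=depth[max(0,int(px[1])-2):int(px[1])+3,max(0,int(px[0])-2):int(px[0])+3]; w=w[w>0]
    if not len(w): return None
    return R.T@(v*np.median(w)-t)
def atz(c,px,z):
    v,R,t=ray(c,px); o=-R.T@t; d=R.T@v
    return o+d*(z-o[2])/d[2]
def project(c,X):
    K=env.calibration(c); f=240/np.tan(np.radians(K["fov_y"])/2)
    p=np.array(K["R"])@X+np.array(K["t"]); u=p[:2]/p[2]; u=u*(1+K["k1"]*(u@u))
    return f*u+[K["cx"],K["cy"]]
E
python3 - <<'E'
from h import *
for c in("top","side"):
    im,d=env.capture(c); cv2.imwrite(f"pics/{c}0.png",im[...,::-1]); np.save(c+"_d.npy",d)
    for l in("paddle_large","paddle_small","pivot_large","large0","small0","feeder_large","feeder_small","beaker"):
        for b in env.boxes_of(c,l)[:5]:
            if b["confidence"]>.25: print(c,l,round(b["confidence"],2),np.round(b["at"]),np.round(world(c,b["at"],d),3) if world(c,b["at"],d) is not None else None)
s=env.observe();print(s["clock"],s["eef_pos"],s["tool_rot"],s["force"])
E
```

```text
pics
top paddle_large 0.75 [245. 254.] [0.494 0.158 0.009]
top paddle_small 0.83 [384. 229.] [ 0.562 -0.193  0.006]
top paddle_small 0.46 [513. 264.] [ 0.473 -0.464  0.135]
top pivot_large 0.8 [241. 234.] [0.531 0.144 0.154]
top large0 0.87 [230. 206.] [0.587 0.166 0.173]
top large0 0.74 [238. 188.] [0.631 0.154 0.158]
top large0 0.74 [226. 222.] [0.552 0.17  0.184]
top large0 0.65 [236. 171.] [0.67  0.161 0.149]
top large0 0.6 [514. 268.] [ 0.464 -0.466  0.134]
top small0 0.73 [373. 162.] [ 0.697 -0.146  0.149]
top small0 0.58 [363. 176.] [ 0.662 -0.123  0.159]
top small0 0.42 [370. 206.] [ 0.599 -0.141  0.145]
top feeder_large 0.92 [244. 233.] [0.532 0.137 0.157]
top feeder_small 0.74 [369. 208.] [ 0.588 -0.135  0.175]
top feeder_small 0.72 [239. 186.] [0.635 0.15  0.156]
top feeder_small 0.59 [244. 246.] [0.502 0.134 0.175]
top beaker 0.85 [316. 257.] [ 0.489 -0.02   0.004]
top beaker 0.54 [384. 217.] [ 0.592 -0.192  0.006]
side paddle_large 0.65 [281. 222.] [0.517 0.13  0.167]
side paddle_large 0.54 [326. 282.] [ 0.556 -0.026  0.003]
side paddle_small 0.66 [375. 256.] [ 0.597 -0.173  0.168]
side pivot_large 0.74 [283. 238.] [0.531 0.138 0.092]
side small0 0.6 [377. 245.] [ 0.655 -0.131  0.151]
side feeder_large 0.7 [282. 238.] [0.525 0.138 0.097]
side feeder_large 0.4 [370. 260.] [ 0.572 -0.178  0.172]
side feeder_small 0.93 [363. 276.] [ 0.635 -0.103  0.027]
side feeder_small 0.44 [289. 223.] [0.558 0.141 0.134]
side beaker 0.94 [311. 281.] [ 0.504 -0.01   0.026]
0.9 [0.16454134 0.49856751 0.23131604] [ 0.57305217 -0.57301407 -0.41431156  0.41426081] [-0.56158043  0.89817396  0.04405343]
```

View pics/top0.png

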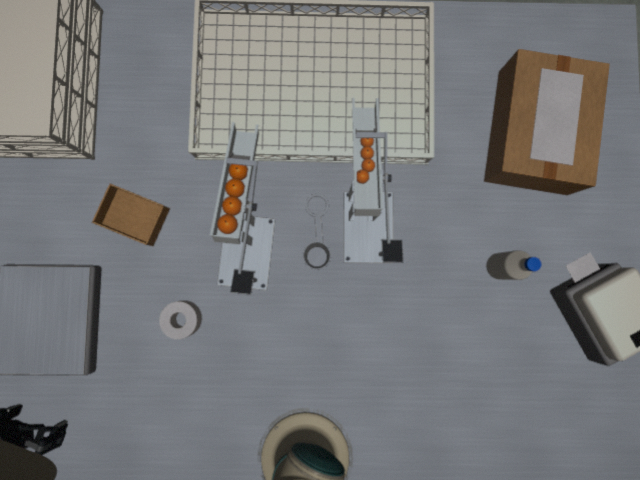

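View pics/side0.png

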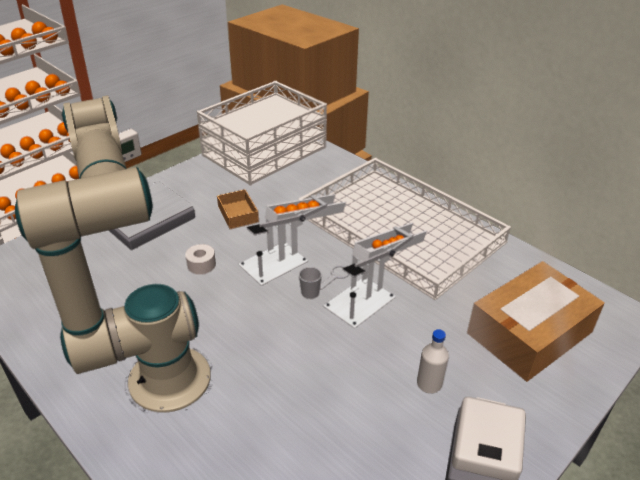

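The large apricots are in the left lane: balls around (232,200), black paddle at about (242,282) in the top view. The small ones are in the right lane, with their paddle at (392,251).

Run:
```python
from h import *
d=np.load("top_d.npy"); im=cv2.imread("pics/top0.png")
m=((im.max(2)<50)).astype(np.uint8); m[:, :215]=0; m[:,265:]=0; m[:262]=0; m[300:]=0
n,l,st,ce=cv2.connectedComponentsWithStats(m); k=1+np.argmax(st[1:,4]); print(st[k],ce[k])
P=world("top",ce[k],d); print("paddle",P, atz("top",ce[k],.19))
B=[world("top",p,d) for p in((238,171),(236,188),(232,205),(228,224))]; B=np.array(B); print(B.round(3))
s=env.observe(); R=Ro.from_quat(np.roll(s["tool_rot"],-1)).as_matrix(); print(R.round(3)); p=s["eef_pos"]
T=np.array([P[0],P[1],.24]); print("tool shift m",R.T@(T-p), (R.T@(T-p))/.3)
```

```text
[232 271  21  22 361] [242.13019391 282.01108033]
paddle [0.42513688 0.13233783 0.18911216] [0.42514953 0.1321873  0.19      ]
[[0.671 0.156 0.148]
 [0.631 0.157 0.159]
 [0.591 0.162 0.172]
 [0.548 0.167 0.183]]
[[ 0.313  0.    -0.95 ]
 [ 0.95   0.     0.313]
 [ 0.    -1.     0.   ]]
tool shift m [-0.26608218 -0.00870842 -0.36226242] [-0.8869406  -0.02902807 -1.20754141]
```

```bash
python3 -m crank '-0.73 -0.03 -1 0 0 0 -1;-0.73 -0.03 -1 0 0 0 -1;-0.73 -0.03 -1 0 0 0 -1;-0.73 -0.03 -1 0 0 0 -1;-0.73 -0.03 -1 0 0 0 -1;-0.73 -0.03 -1 0 0 0 -1;-0.73 -0.03 -1 0 0 0 -1;-0.73 -0.03 -1 0 0 0 -1;-0.73 -0.03 -1 0 0 0 -1;-0.73 -0.03 -1 0 0 0 -1;-0.73 -0.03 -1 0 0 0 -1;-0.73 -0.03 -1 0 0 0 -1'
python3 - <<'E'
from h import *
s=env.observe(); R=Ro.from_quat(np.roll(s["tool_rot"],-1)).as_matrix()
print(s["clock"],s["eef_pos"],s["force"],s["opening"],s["joint_positions"]); print((R.T@(np.array([.425,.132,.235])-s["eef_pos"]))/.3,R.round(2))
im,d=env.capture("wrist");cv2.imwrite("pics/w1.png",im[...,::-1])
for b in env.boxes_of("wrist","paddle_large")[:3]: print(b, world("wrist",b["at"],d))
E
```

```text
clock: 1.9
eef_pos: [0.3806, 0.1967, 0.2403]
tool_rot: [0.573, -0.573, -0.414, 0.414]
force: [0.2, 0.4, 0.5]
opening: -0.002
1.9 [0.38064273 0.19673386 0.24031541] [0.21277002 0.40802584 0.48852651] -0.001500956679037677 [ 3.90505569e-01 -2.27969209e-01  1.64600440e+00  4.66240092e-04
  1.72354862e+00 -8.60896613e-01]
[-0.1584617   0.01760062 -0.20812666] [[ 0.31 -0.   -0.95]
 [ 0.95  0.    0.31]
 [ 0.   -1.    0.  ]]
{'at': [237.6, 344.9], 'confidence': 0.9} [0.40891208 0.14315782 0.19455702]
```

View pics/w1.png

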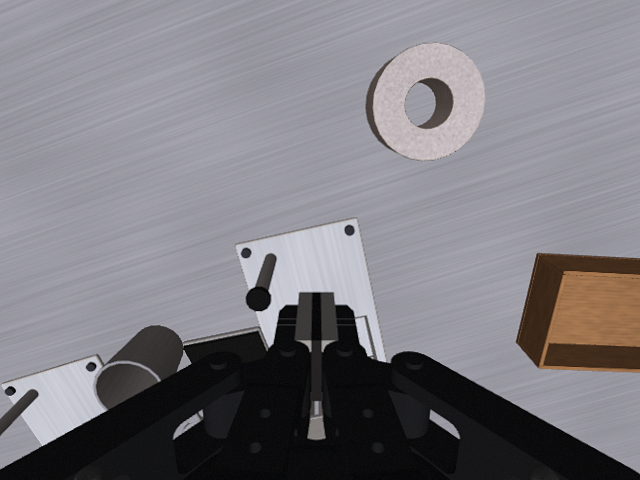

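The paddle's robot-side edge shows at about (222,337), left of and ahead of the fingers, which matches the top view estimate. Next: move over it and press.

```bash
python3 -m crank '-0.16 0 -0.21 0 0 0 -1;-0.16 0 -0.21 0 0 0 -1;-0.16 0 -0.21 0 0 0 -1;-0.16 0.08 -0.21 0 0 0 -1;-0.16 0.14 -0.21 0 0 0 -1;-0.16 0.17 -0.21 0 0 0 -1;-0.16 0.2 -0.21 0 0 0 -1;-0.16 0.23 -0.21 0 0 0 -1;-0.16 0.26 -0.21 0 0 0 -1;-0.16 0.29 -0.21 0 0 0 -1;-0.16 0.32 -0.21 0 0 0 -1;-0.16 0.35 -0.21 0 0 0 -1;-0.16 0.38 -0.21 0 0 0 -1;-0.16 0.41 -0.21 0 0 0 -1;-0.16 0.425 -0.21 0 0 0 -1;-0.16 0.43 -0.21 0 0 0 -1;-0.16 0.43 -0.21 0 0 0 -1'
python3 - <<'E'
from h import *
s=env.observe(); print(s["clock"],s["eef_pos"],s["force"])
a,_=env.capture("top"); b,_=env.capture("side")
o=np.hstack([cv2.resize(a[0:320,170:450],None,fx=1.4,fy=1.4),cv2.resize(b[130:330,200:420],(400,448))])
cv2.imwrite("pics/p2.png",o[...,::-1])
E
```

```text
clock: 3.42
eef_pos: [0.4255, 0.131, 0.1111]
tool_rot: [-0.573, 0.573, 0.414, -0.414]
force: [0.7, -0.6, 4.1]
opening: -0.002
3.4167 [0.42552344 0.13104116 0.11105623] [ 0.65214514 -0.64889102  4.05687413]
```

View pics/p2.png

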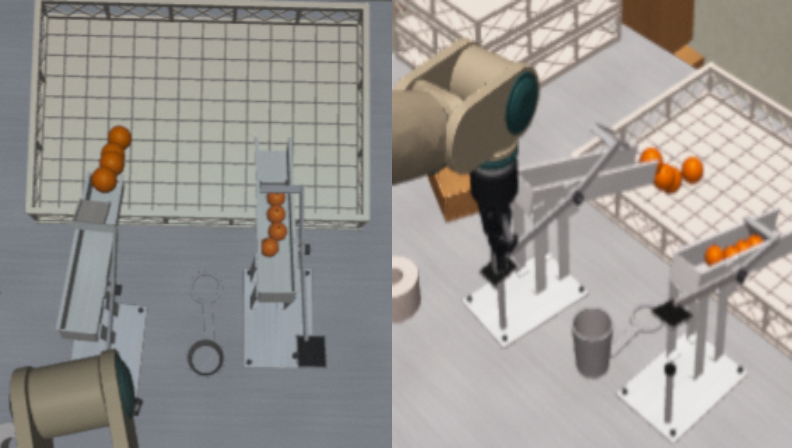

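The gate is up and the fruit is at the lane's end and in the tray (crop about (110,160)). The finger holds the paddle with 4 N. I'll hold it down and look again.

```bash
python3 -m crank '0 0 0 0 0 0 -1;0 0 0 0 0 0 -1;0 0 0 0 0 0 -1;0 0 0 0 0 0 -1;0 0 0 0 0 0 -1;0 0 0 0 0 0 -1;0 0 0 0 0 0 -1;0 0 0 0 0 0 -1;0 0 0 0 0 0 -1;0 0 0 0 0 0 -1;0 0 0 0 0 0 -1;0 0 0 0 0 0 -1;0 0 0 0 0 0 -1;0 0 0 0 0 0 -1;0 0 0 0 0 0 -1;0 0 0 0 0 0 -1;0 0 0 0 0 0 -1;0 0 0 0 0 0 -1'
python3 - <<'E'
from h import *
s=env.observe(); print(s["clock"],s["eef_pos"],s["force"])
a,_=env.capture("top"); b,_=env.capture("side")
o=np.hstack([cv2.resize(a[0:320,170:450],None,fx=1.4,fy=1.4),cv2.resize(b[130:330,200:420],(400,448))])
cv2.imwrite("pics/p3.png",o[...,::-1])
E
```

```text
clock: 5.02
eef_pos: [0.4255, 0.1312, 0.1113]
tool_rot: [0.573, -0.573, -0.414, 0.414]
force: [-0.9, -2.8, 4.6]
opening: -0.001
5.0167 [0.4255412  0.13123598 0.1112746 ] [-0.93389295 -2.75772593  4.63936805]
```

View pics/p3.png

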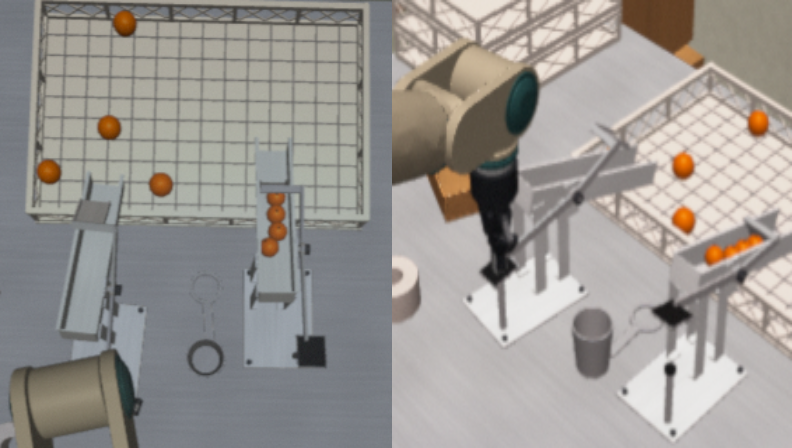

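All four are in the tray, at crop (124,22), (108,127), (48,171) and (161,184). The small ones are still behind their gate. I'll raise the tool now and let the gate shut.

```bash
python3 -m crank '0 -0.03 0 0 0 0 -1;0 -0.06 0 0 0 0 -1;0 -0.09 0 0 0 0 -1;0 -0.12 0 0 0 0 -1;0 -0.15 0 0 0 0 -1;0 -0.18 0 0 0 0 -1;0 -0.21 0 0 0 0 -1;0 -0.24 0 0 0 0 -1;0 -0.27 0 0 0 0 -1;0 -0.3 0 0 0 0 -1;0 -0.35 0 0 0 0 -1;0 -0.45 0 0 0 0 -1;0 -0.5 0 0 0 0 -1;0 -0.5 0.4 0 0 0 -1;0 -0.5 0.4 0 0 0 -1;0 -0.5 0.4 0 0 0 -1;0 -0.5 0.4 0 0 0 -1;0 -0.5 0.4 0 0 0 -1;0 -0.5 0.4 0 0 0 -1;0 -0.5 0.4 0 0 0 -1'
python3 - <<'E'
from h import *
s=env.observe(); print(s["clock"],s["eef_pos"],s["force"])
a,d=env.capture("top"); b,_=env.capture("side")
for n,px in(("paddle",(242,282)),("small paddle",(392,251))): print(n,world("top",px,d))
o=np.hstack([cv2.resize(a[0:320,170:450],None,fx=1.4,fy=1.4),cv2.resize(b[130:330,200:420],(400,448))])
cv2.imwrite("pics/p4.png",o[...,::-1])
E
```

```text
clock: 6.78
eef_pos: [0.3121, 0.1686, 0.2611]
tool_rot: [0.573, -0.573, -0.414, 0.414]
force: [-0.9, 1.0, -0.2]
opening: 0.001
6.7833 [0.31214363 0.16855712 0.26109006] [-0.91978439  1.01418185 -0.22505998]
paddle [0.4251747  0.1323934  0.19039257]
small paddle [ 0.49463479 -0.18249858  0.19025492]
```

View pics/p4.png

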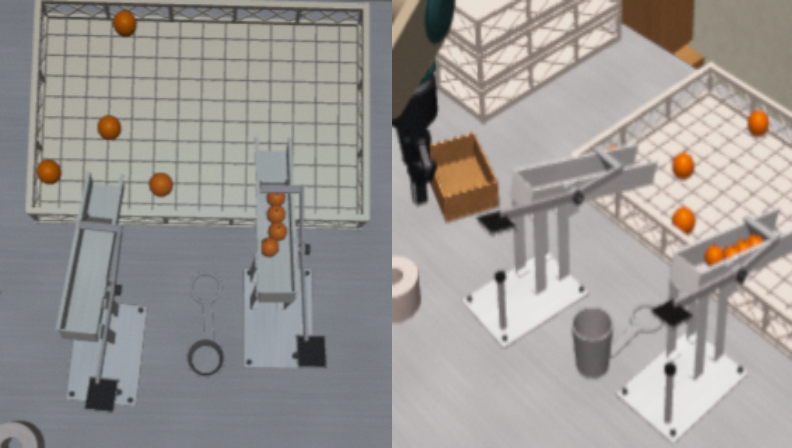

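The large gate is shut and its paddle is back up at 190 mm. The lane is empty, four large apricots lie in the tray, and the four small ones are still behind their gate. The robot is clear of everything.

```bash
python3 -c "
from station import env
print(env.sign_off(), env.observe()['clock'])"
```

```text
the job is handed in; nothing more can be done
the job is handed in; nothing more can be done
```

The job is done and handed in: all four large apricots are in the white tray, and their gate is shut again. With the fingers shut, I pressed the left lane's paddle down to about 111 mm, where it pushed back with about 4 N. I held it there until all four had rolled out, then raised the tool and backed it away.

- **Last pictures:** they show four large apricots in the tray, an empty lane and the gate down. The pressed paddle measured 190 mm, back at its rest height. The four small apricots are still behind their gate, with that paddle also at 190 mm.
- **Other things:** the tray, beaker and sizing ring look unmoved by eye. I did not check the other bench items one by one at the end, but nothing I did came near them.
- **Time and force:** it finished at about 6.9 s of the 32 s allowed, and no force reading I took was above about 6 N. One reading while holding the paddle showed about 2.8 N sideways, which I took for sensor noise. No check failed.

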